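# Couple the take-off belt to the enrober with its latched tie link

### The arm

A 6-joint arm with a two-finger parallel gripper is mounted at the origin on the work surface. World frame = base frame: x ahead of the robot, y to its left, z up, the work surface at z = 0. Lengths are in m, angles in rad, forces in N, time in s.
With the tool pointing down it reaches from about 0.35 to 0.775 m from the base axis. Payload 5.5 kg.
Tool frame: the origin (TCP) lies at the very end of the fingers, on their centre line; the grasp point (between the pads) lies 19 mm behind it; z points along the fingers, y is the line along which they close (so a half turn about z gives the same grasp; the last joint's range is limited). The gripper opens to 85 mm and grips with 20 to 120 N. Pads are 22 mm wide; open, the fingers measure 114 mm over their backs; the gripper's body (76 mm by 85 mm) begins 54 mm behind the grasp point. The pads swing forward as they close: fully open they stand 13 mm farther back than shut.
Start: joints at [-1.279, 0.313, 0.046, 1.304, 0, 1.431], TCP at [0.241, -0.522, 0.231] pointing down, gripper open.
Joint ranges: [-2.76, 2.76], [-0.86, 1.69], [-1.03, 1.26], [-2.2, 2.34], [-1.47, 1.5], [-3.14, 3.14]. Speed limits (rad/s): [2.57, 2.57, 3.14, 3.14, 3.14, 3.14].

### API

Orientations are given as a unit quaternion [w, x, y, z].
In Python, from workcell import env gives the robot as it stands. The module is installed in compiled form; this text tells all that it offers.
- The arm moves only by the tool jog_arm, never from a script. Its arguments are lists of equal length, an entry for each row: "gripper": the opening, from 0 (shut) to 1 (fully open); "offset": the shift along the world's x, y, z in cm, a list of three; "twist": the turn about the world's z in degrees. In form: {"gripper": [gripper, ...], "offset": [[dx, dy, dz], ...], "twist": [twist, ...]}. A call has exactly 8 rows; each row is the pose to reach, as a shift and turn from the pose commanded when the call began; what a row does not reach only later rows make up. A row lasts 1/8 s, in which the tool goes at most 62.5 mm and 10.7 degrees, less where a joint would pass 70% of its speed; a pose out of reach is approached as far as the arm can. A call with a gripper value outside its range is refused whole. The fingers move at their own pace and stop on an object; "squeeze" is the grip in N (left out, the last holds). Time passes only in rows, so rows that repeat a pose let the fingers close, or fill a call up. It gives the time, the measured TCP pose, the force, the opening and the grip force at its end, in the units of the state.
- env.get_state(): the state, without advancing time (a new reading comes with each control period).
- env.read_camera(name): name is "side" or "top"; returns a dict with "image" (480x640x3 uint8, red, green, blue), "z_map" (480x640 float32, m along the optical axis (not along the pixel's ray), 0 where there is no reading), "fovy" (degrees; the focal length in pixels is half the picture's height over the tangent of half this angle, whatever the lens; pixels are square), "cx", "cy" (the principal point, pixels), "cam_to_world" (4x4, takes a point from camera to world coordinates). Camera axes: x right, y up, looking along -z (the intrinsics and any distortion apply to the point x, -y, -z); pixel columns grow to the right and rows downward; lengths in m; the calibration is good to about 2 mm. A picture is of the moment at which its call begins.
- env.hand_in(): hands the job in; it is judged then, once.
The state is a dict: "clock": time; "joint_pos": joint angles; "qvel": joint speeds; "tau": joint torques, N m; "tcp_pos": TCP position; "orientation": TCP orientation; "wrist_force": force on the tool from outside, world axes, zero at the start; "ft_torque": the same for the moment, N m; "finger_gap": finger opening in m; "grip_force": force on a finger pad.
Only numpy, scipy, OpenCV 4.12 (cv2) and the standard library are available. Lean on these libraries where they do the work, as an engineer would, in place of code of your own. Each camera call takes 0.05 s, during which the arm holds its last target. There are 200 camera calls.

### The job

Couple the take-off belt to the enrober with the red-gripped tie link: set its eye down over the belt's stud, then swing the link and push its hook onto the enrober's headed pin until the pin is home and the orange safety latch has flipped shut behind it. Tug the hook back so that the pin bears firmly on the shut latch, to prove that it holds, and let go. Feel your way (8 to 10 N at the hook is plenty for both, never more than 18 N) and leave everything else where it lies.

Things in the scene. Friction and masses are not known exactly. Their poses are not given: they have to be found in the camera images.
- link: Loose steel tie link, 0.3 to 0.5 kg: flat bar 12 mm thick, 22 mm wide, with an eye at one end, a latched hook at the other and an upright red grip between. Origin: underside of the bar below the middle of the grip. z up; x along the bar from eye to hook; y out of the hook's mouth. Coupled, x runs from stud to pin (200 mm).
- grip (a point): Middle of the red grip, 35 mm above the link's underside; axes as the link's. The grip is 36 mm long (x), 14 mm thick (y) and stands 12 to 50 mm above the underside. Take it across its 14 mm, from above; the link balances within 30 mm of it, on the eye side.
- eye (a point): Centre of the link's eye on the underside plane, at link x = -145 mm; axes as the link's. The eye is 38 mm across, its hole 19 mm.
- seat (a point): Where the pin's axis stands in the hook when the pin is fully home, on the underside plane, at link x = +55 mm, y = 0; axes as the link's. The throat is 19 mm wide in x, open to +y, its bottom at y = -7 mm; lead-ins widen the mouth to about 36 mm at y = +41 mm. The hook reaches from y = -23 to +44 and x = -26 to +27 mm of this point.
- latch (a joint): Angle (rad) of the orange sprung latch: 0 shut across the mouth, 1.5 folded inward; it opens inward only. Hinged on the eye side of the throat, 24 mm out (+y) from the seat; 17.5 mm long, 4 mm thick. The pin folds it (3 to 8 N at the hook) and it springs shut once the pin is within 1 to 2 mm of home. Behind the shut latch the pin has about 15 mm of play before it bears on it.
- stud (a point): Left machine's front: axis of a plain upright stud 15 mm thick, tapered top 29 mm above this point. The point is on top of a round boss, 40 mm across, 70 mm above the table, on which the eye rests. Axes as the belt's. The machine's front face is 60 mm behind it (+x); the machine is 160 mm high there.
- pin_slot (a point): Right machine's front: middle of the slot that holds the upright headed pin, on the bracket's flat top, level with the boss, 200 mm (+-1) from the stud along -y of the belt. The pin may be clamped up to 10 mm either way along x, which the sensors do not tell: see or feel it. The flat top, on which the hook slides, reaches 62 mm in front (-x) and 44 mm to each side.
- pin_head (a point): A point on the slot's upright axis at the height of the top of the pin's head, 23 mm above the bracket (the pin itself may stand up to 10 mm off along x). Pin 14 mm thick; head 26 mm across, from 17 to 23 mm above the bracket, so the hook goes on only sideways under the head, mouth towards +x. The machine's front face is 60 mm behind it.
- belt: Take-off belt, the left machine, fixed: light belt in an aluminium frame, 220 x 460 mm, 160 mm high. Origin: on the table right below its stud, 60 mm in front of the frame; x into the machine, y to the left along it.
- enrober: Enrober, the right machine, fixed: steel hood 225 mm high at its right end, wire-mesh outlet belt 140 mm high, 220 x 460 mm; its front bracket carries the pin. Origin: on the table right below the middle of the pin's slot, 60 mm in front of the frame; axes as the belt's.
- latch_plate: The orange latch plate itself; origin on its hinge, in the link's underside plane.
- spare_link: Bystander: a loose spare link like the tie link but with an eye at both ends (200 mm apart) and a blue grip; origin below its grip.
- bar0: Bystander: wrapped chocolate bar, 88 x 26 x 18 mm, lying on the table.
- bar1: Bystander: another wrapped chocolate bar.
- bar2: Bystander: another wrapped chocolate bar.
- carton: Bystander: orange carton 100 x 45 x 30 mm.
- loaf_tin: Bystander: open aluminium loaf tin 110 x 210 x 85 mm.
- hex_driver: Bystander: yellow-handled screwdriver lying on the table.
- pin_clamp: The clamp plate under the slot together with the headed pin it carries (fixed to the enrober). Origin: on the table right below the middle of the slot; axes as the enrober's. It does not tell where along the slot the pin is clamped.

How it is judged:
On the way, in this order (a step that is already met when the one before it is completed fails the run):
1. the eye is down over the stud and rests on the boss (horizontal distance between eye and stud below 0.005 m and z of eye in the frame of stud below 0.008 m), for 0.2 s.
2. the pin enters the mouth and folds the latch inward (value of joint latch above 0.6 rad and distance between seat and pin_slot below 0.045 m), for 0.05 s.
3. the pin is in the hook and the latch has shut behind it (distance between seat and pin_slot below 0.027 m and value of joint latch below 0.12 rad), for 0.2 s.
4. tugged back: the pin bears on the inside of the shut latch with more than 4 N (all of step 3 and contact force between latch_plate and pin_clamp above 4 N), for 0.1 s.
At the end, for the whole second after the job is handed in: The link lies at rest and level (within 0.08 rad), its eye down on the belt's boss round the stud (within 5 mm sideways, 8 mm in height), the pin inside the hook (seat within 27 mm of the slot's middle) behind the shut latch (under 0.12 rad) (all of step 1 and all of step 3 and angle between link's own z axis and vertical below 0.08 rad and linear speed of link below 0.02 m/s); the robot touches nothing.
It fails at once if the hook or its latch presses on the pin with more than 18 N (contact force between link and pin_clamp above 18 N).
It fails at once if a bystander is moved by more than 30 mm (distance of any of spare_link, bar0, bar1, bar2, carton, loaf_tin, hex_driver from where it was at the start of the episode above 0.03 m).
It also fails if it takes over 61 s, if anything falls off the work surface, if the arm or the gripper's body presses on something with over 40 N, if the wrist force passes 120 N, or if a joint passes its speed limit or range.

## Working session

There is one attempt and no reset: what is moved stays moved. The work goes in short steps, Python scripts to look and compute and a tool call to move; the robot and the scene stay as the last step left them, time stands still between calls to the robot, and variables do not carry over. Pictures are saved under pics/ and viewed, at most 10 in all, crops included, and the job is handed in when it is done.

Besides the shell and the picture viewer there is one more tool, called after "Request:" as name(argument=value, ...), one argument or row to a line, values as JSON. jog_arm: Moves the arm, as the interface text tells. Its arguments: {"type":"object","properties":{"gripper":{"type":"array"},"offset":{"type":"array"},"twist":{"type":"array"},"squeeze":{"type":"number"}},"required":["gripper","offset","twist"]}

```bash
mkdir -p pics; cat > h.py <<'E'
import numpy as np, cv2
from workcell import env
def cam(n):
    c=env.read_camera(n); c['f']=240/np.tan(np.radians(c['fovy']/2)); return c
def save(c,name): cv2.imwrite('pics/'+name,cv2.cvtColor(c['image'],cv2.COLOR_RGB2BGR))
def cloud(c):
    z=c['z_map']; v,u=np.mgrid[:480,:640]
    P=np.stack([(u-c['cx'])/c['f']*z,-(v-c['cy'])/c['f']*z,-z,np.ones_like(z)],-1)
    return (P@np.array(c['cam_to_world']).T)[...,:3]
def st():
    s=env.get_state()
    for k in s: print(k,np.round(s[k],4))
E
python3 - <<'E'
from h import *
for n in ['top','side']:
    c=cam(n); save(c,n+'0.png'); np.savez(n+'0.npz',P=cloud(c),img=c['image'],z=c['z_map'])
    print({k:(np.round(c[k],4).tolist()) for k in c if k not in('image','z_map')})
st()
E
```

```text
{'fovy': 50.8681, 'cx': 324.033, 'cy': 244.6327, 'cam_to_world': [[0.0225, 0.994, -0.1068, 0.3253], [-0.9993, 0.0257, 0.0282, 0.0225], [0.0307, 0.106, 0.9939, 1.2601], [0.0, 0.0, 0.0, 1.0]], 'f': 504.6645}
{'fovy': 46.4019, 'cx': 328.8427, 'cy': 245.6216, 'cam_to_world': [[-0.7246, 0.3874, -0.5699, -0.3133], [-0.6891, -0.4179, 0.5921, 0.8205], [-0.0087, 0.8218, 0.5698, 0.8668], [0.0, 0.0, 0.0, 1.0]], 'f': 559.936}
clock 0.1
joint_pos [-1.2786  0.3139  0.0451  1.3036 -0.      1.4312]
qvel [ 0.0014 -0.001   0.0014 -0.0009  0.0016  0.0002]
tau [ 2.30000e-03 -4.81725e+01  2.99245e+01  1.27000e-02 -1.00000e-04
  0.00000e+00]
tcp_pos [ 0.2405 -0.5218  0.2305]
orientation [-8.000e-04  9.768e-01  2.142e-01 -1.000e-04]
wrist_force [ 1.1807  0.7353 -0.2752]
ft_torque [ 0.0312 -0.0187 -0.0263]
grip_force 0.0
finger_gap 0.0851
```

View pics/top0.png

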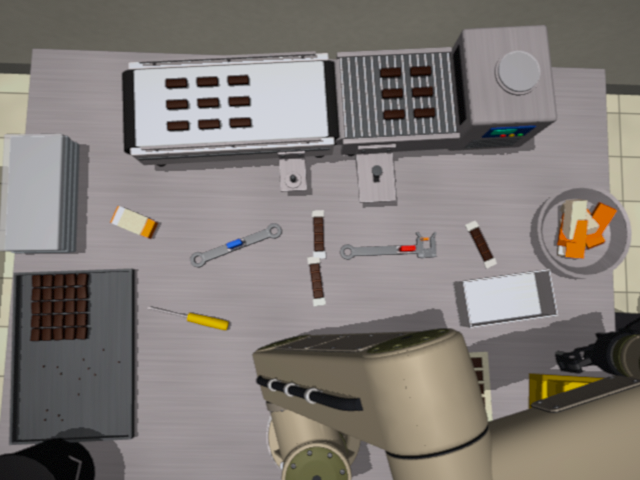

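View pics/side0.png

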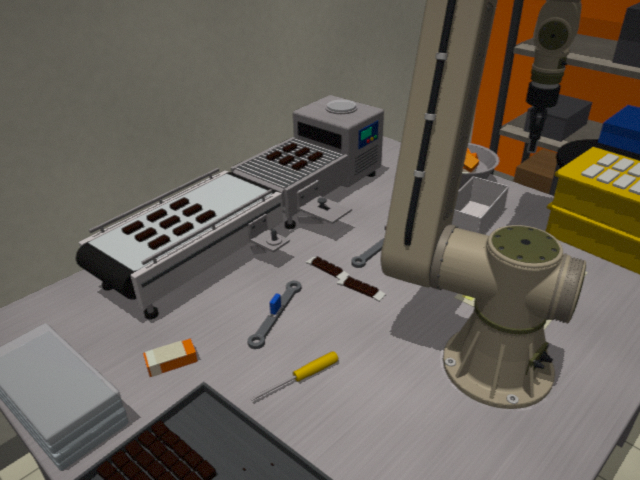

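The top view shows the stud at about (292,180), the headed pin at (376,173), the link's eye at (347,252), its red grip at (406,249) and the hook at (425,245) with the mouth already towards +x. The side view shows the arm hiding the link's hook; the stud is at (273,237) and the pin at (322,203).

```bash
python3 - <<'E'
from h import *
d=np.load('top0.npz'); P=d['P']; img=d['img']; hsv=cv2.cvtColor(img,cv2.COLOR_RGB2HSV)
def rep(n,m):
    q=P[m]; print(n,len(q),np.round(np.median(q,0),4),np.round(q.min(0),4),np.round(q.max(0),4))
V,U=np.mgrid[:480,:640]
box=lambda u0,v0,u1,v1:(U>=u0)&(U<=u1)&(V>=v0)&(V<=v1)
h,s,v=hsv[...,0],hsv[...,1],hsv[...,2]
red=((h<6)|(h>174))&(s>180)&(v>90)&box(390,235,425,262)
rep('red',red); rep('redtop',red&(P[...,2]>.045))
m=box(335,228,440,265)&(P[...,2]>.006)&(P[...,2]<.03); rep('link bar',m)
q=P[m]; np.set_printoptions(suppress=True)
e=P[box(335,235,358,265)&(P[...,2]>.006)]; print('eye',(e.min(0)+e.max(0))/2,e.max(0)-e.min(0))
rep('boss',box(275,150,312,195)&(abs(P[...,2]-.07)<.006))
rep('stud top',box(280,165,305,190)&(P[...,2]>.09)&(P[...,2]<.115))
rep('bracket',box(350,145,402,205)&(abs(P[...,2]-.07)<.006))
rep('head',box(360,155,392,190)&(P[...,2]>.085)&(P[...,2]<.11))
rep('table',box(200,340,240,400))
# rails for orientation: front edge of belt top
for u in (150,200,250,300): 
    print(u,np.round(P[135:162:3,u],3).tolist())
a=cv2.resize(img[140:270,270:450],None,fx=4.4,fy=4.4,interpolation=cv2.INTER_CUBIC)
cv2.imwrite('pics/crop1.png',a[...,::-1])
E
```

```text
red 71 [ 0.4521 -0.2132  0.051 ] [ 0.4469 -0.2307  0.0321] [ 0.4577 -0.1984  0.0575]
redtop 65 [ 0.4524 -0.2144  0.0513] [ 0.4469 -0.2307  0.0464] [ 0.4577 -0.1984  0.0575]
link bar 1046 [ 0.4503 -0.1826  0.013 ] [ 0.4098 -0.305   0.006 ] [ 0.5097 -0.0404  0.0291]
eye [ 0.4026646  -0.03777475  0.63309215] [0.15478592 0.12050965 1.25394384]
boss 676 [0.6252 0.0677 0.0676] [0.582  0.0228 0.064 ] [0.6734 0.1116 0.0759]
stud top 32 [0.6073 0.0659 0.0979] [0.6003 0.0612 0.0906] [0.6156 0.0732 0.1033]
bracket 1673 [ 0.6175 -0.1326  0.0714] [ 0.5572 -0.1956  0.0641] [ 0.6925 -0.0693  0.076 ]
head 94 [ 0.6316 -0.1323  0.0941] [ 0.6188 -0.144   0.0881] [ 0.6447 -0.1201  0.0988]
table 2501 [0.1479 0.2326 0.0012] [ 0.0747  0.0225 -0.0072] [0.3253 0.2845 1.2601]
150 [[0.684, 0.389, 0.142], [0.678, 0.39, 0.138], [0.671, 0.389, 0.141], [0.664, 0.388, 0.141], [0.652, 0.382, 0.158], [0.649, 0.387, 0.143], [0.643, 0.388, 0.139], [0.641, 0.393, 0.121], [0.637, 0.396, 0.11]]
200 [[0.688, 0.278, 0.14], [0.681, 0.277, 0.141], [0.675, 0.277, 0.14], [0.661, 0.272, 0.16], [0.659, 0.275, 0.145], [0.653, 0.275, 0.143], [0.651, 0.279, 0.125], [0.647, 0.281, 0.113], [0.651, 0.29, 0.075]]
250 [[0.692, 0.165, 0.14], [0.686, 0.165, 0.138], [0.671, 0.161, 0.163], [0.666, 0.162, 0.155], [0.664, 0.164, 0.14], [0.662, 0.165, 0.124], [0.658, 0.167, 0.113], [0.659, 0.17, 0.083], [0.659, 0.173, 0.058]]
300 [[0.695, 0.051, 0.141], [0.681, 0.05, 0.163], [0.677, 0.051, 0.154], [0.674, 0.051, 0.142], [0.671, 0.051, 0.129], [0.668, 0.051, 0.117], [0.664, 0.051, 0.103], [0.664, 0.051, 0.081], [0.66, 0.051, 0.068]]
```

View pics/crop1.png

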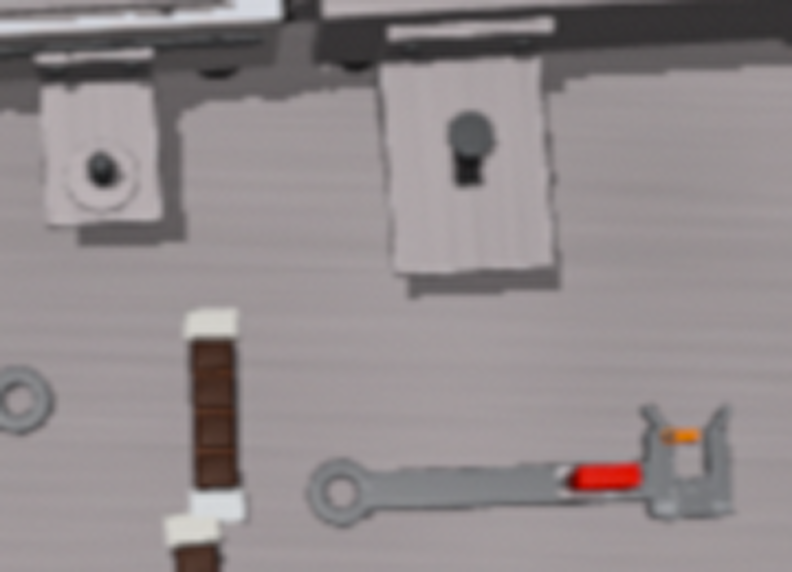

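```bash
cat >> h.py <<'E'
def ray(c,u,v,z):
    M=np.array(c['cam_to_world']); d=M[:3,:3]@np.array([(u-c['cx'])/c['f'],-(v-c['cy'])/c['f'],-1.])
    return M[:3,3]+d*(z-M[2,3])/d[2]
E
python3 - <<'E'
from h import *
np.set_printoptions(suppress=True,precision=4)
c=cam('top'); img=c['image']; g=lambda x,y,z:ray(c,270+(x+.5)/4.4-.5,140+(y+.5)/4.4-.5,z)
for n,a in dict(eye=(341,491,.012),bossc=(102,174,.07),studtop=(98,164,.099),headc=(471,135,.093),brk_fl=(396,273,.07),brk_fr=(554,264,.07),slotfront=(467,185,.07),slit=(690,460,.012),throatbottom=(690,476,.012),hookL=(655,515,.012),hookR=(732,513,.012)).items(): print(n,g(*a))
# bar axis fit by edges: bar pixels between eye and grip
h=cv2.cvtColor(img,cv2.COLOR_RGB2HSV)
red=(((h[...,0]<8)|(h[...,0]>172))&(h[...,1]>150)).astype(np.uint8); red[:235]=0;red[265:]=0;red[:,:395]=0;red[:,418:]=0
v,u=np.nonzero(red); print(u.min(),u.max(),v.min(),v.max(),len(u)); print('redc',ray(c,u.mean(),v.mean(),.05))
s=cam('side'); save(s,'x.png')
for n,a in dict(bar=0).items(): pass
E
```

```text
eye [ 0.4444 -0.0707  0.012 ]
bossc [0.6092 0.0673 0.07  ]
studtop [0.6077 0.0685 0.099 ]
headc [ 0.6311 -0.1314  0.093 ]
brk_fl [ 0.559  -0.0943  0.07  ]
brk_fr [ 0.5664 -0.1808  0.07  ]
slotfront [ 0.6091 -0.1326  0.07  ]
slit [ 0.4671 -0.2693  0.012 ]
throatbottom [ 0.458  -0.2694  0.012 ]
hookL [ 0.4352 -0.2494  0.012 ]
hookR [ 0.4375 -0.2934  0.012 ]
399 415 246 250 76
redc [ 0.4522 -0.2138  0.05  ]
```

Request:
jog_arm(
  gripper=[0.7, 0.7, 0.7, 0.7, 0.7, 0.7, 0.7, 0.7],
  offset=[
    [3, 4.4, 0],
    [6, 8.8, 0],
    [9, 13.2, 0],
    [12, 17.6, 0],
    [15, 22, -2],
    [18, 26.4, -5],
    [21.1, 30.8, -8],
    [21.1, 30.8, -10],
  ],
  twist=[10, 20, 30, 40, 50, 60, 68.4, 68.4],
  squeeze=60,
)

```text
clock: 1.2
tcp_pos: [0.4525, -0.2106, 0.1298]
orientation: [-0.001, 0.685, 0.729, 0.0]
wrist_force: [-0.5, -0.6, 0.6]
finger_gap: 0.0597
grip_force: 0.0
```

Request:
jog_arm(
  gripper=[0.7, 0.7, 0.7, 0.7, 0, 0, 0, 0],
  offset=[
    [0, 0, -4],
    [0, 0, -8],
    [0, 0, -10.5],
    [0, 0, -11.2],
    [0, 0, -11.2],
    [0, 0, -11.2],
    [0, 0, -11.2],
    [0, 0, -11.2],
  ],
  twist=[0, 0, 0, 0, 0, 0, 0, 0],
)

```text
clock: 2.2
tcp_pos: [0.4527, -0.215, 0.0207]
orientation: [0.001, 0.687, 0.726, 0.0]
wrist_force: [0.6, -0.8, 6.7]
finger_gap: 0.0133
grip_force: 60.1
```

Request:
jog_arm(
  gripper=[0, 0, 0, 0, 0, 0, 0, 0],
  offset=[
    [0, 0, 2],
    [0, 0, 6],
    [0, 0, 11.5],
    [2.5, 3, 12],
    [6, 7, 12],
    [9, 10.5, 12],
    [12.3, 14, 12],
    [12.3, 14, 12],
  ],
  twist=[0, 0, 0, -5, -9, -13, -16, -16],
)

```text
clock: 3.2
tcp_pos: [0.576, -0.0717, 0.1387]
orientation: [-0.0, 0.781, 0.625, 0.0]
wrist_force: [-0.1, -0.9, -3.7]
finger_gap: 0.0134
grip_force: 59.4
```

```bash
python3 - <<'E'
from h import *
c=cam('top'); s=cam('side'); a=c['image'][120:270,250:450]; b=s['image'][170:290,210:400]
A=cv2.resize(a,(800,600),interpolation=cv2.INTER_CUBIC)
B=cv2.resize(b,(760,480),interpolation=cv2.INTER_CUBIC)
cv2.imwrite('pics/t2.png',A[...,::-1]); cv2.imwrite('pics/s2.png',B[...,::-1]); np.savez('t2.npz',P=cloud(c),img=c['image'])
st()
E
```

```text
clock 3.3
joint_pos [-2.6620e-01  3.6400e-01 -1.1270e-01  1.0961e+00 -5.0000e-04  1.5274e+00]
qvel [-0.0282 -0.0122 -0.0147  0.0046  0.0006  0.0004]
tau [ 9.54600e-01 -5.11415e+01  3.02404e+01 -1.49400e-01  1.50400e-01
  2.52000e-02]
tcp_pos [ 0.5739 -0.0738  0.1385]
orientation [-6.000e-04  7.813e-01  6.241e-01 -8.000e-04]
wrist_force [-0.318   0.05   -3.7884]
ft_torque [-0.0764  0.0726  0.04  ]
grip_force 59.3613
finger_gap 0.0131
```

View pics/t2.png

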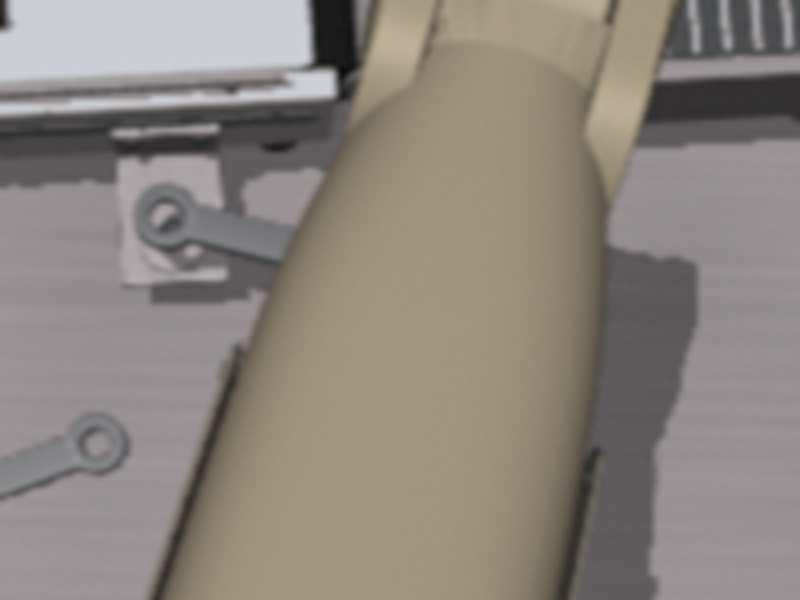

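View pics/s2.png

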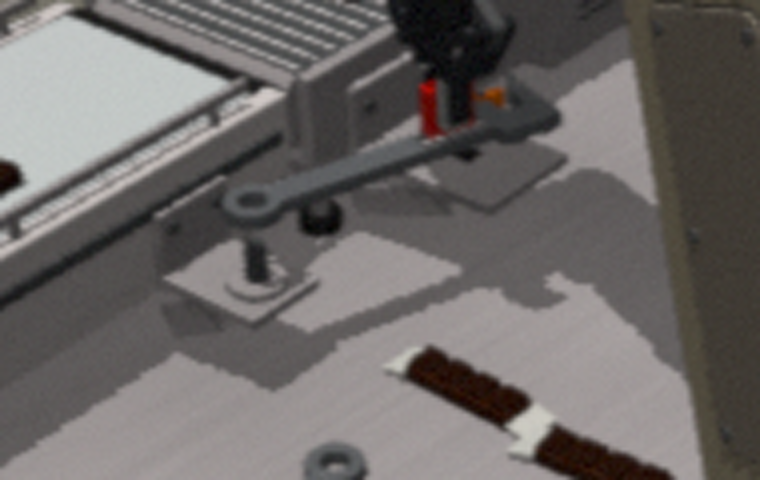

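Top crop: eye centre at (165,217), i.e. full-image (291.1,174.1), right over the stud; the arm hides the hook. Side crop: eye at (252,202) just above the stud top (256,243); the link looks about level.

```bash
python3 - <<'E'
from h import *
np.set_printoptions(suppress=True,precision=4)
c=cam('top'); s=cam('side')
def tri(pt,ps):
    L=[]
    for k,(u,v) in ((c,pt),(s,ps)):
        a=ray(k,u,v,0);b=ray(k,u,v,.3); d=(b-a)/np.linalg.norm(b-a); L.append((a,np.eye(3)-np.outer(d,d)))
    X=np.linalg.solve(sum(p for _,p in L),sum(p@a for a,p in L)); print(X,[np.linalg.norm(p@(X-a)) for a,p in L])
t=lambda x,y:(250+(x+.5)/4-.5,120+(y+.5)/4-.5); q=lambda x,y:(210+(x+.5)/4-.5,170+(y+.5)/4-.5)
tri(t(165,217),q(252,201)); tri((292.3,177.3),q(256,241))
print('eye top ray z.13',ray(c,*t(165,217),.130),ray(c,*t(165,217),.126))
print('side',ray(s,*q(252,201),.13),'stud side',ray(s,*q(256,241),.099),'boss side',ray(s,*q(259,283),.07))
P=cloud(c);e=P[158:185,282:300];m=(e[...,2]>.11)&(e[...,2]<.14);x=e[m];print('eye cloud',np.median(x,0),(x.min(0)+x.max(0))/2,x.max(0)-x.min(0))
st=c  # bar z profile
for u in range(300,322,5): print(P[170:190,u][:,2].max())
E
```

```text
[0.6058 0.0685 0.1292] [np.float64(0.0019330497132931182), np.float64(0.0019330497132929714)]
[0.6059 0.0667 0.0985] [np.float64(0.0011780927198888616), np.float64(0.0011780927198889461)]
eye top ray z.13 [0.6071 0.0698 0.13  ] [0.6081 0.07   0.126 ]
side [0.6029 0.0684 0.13  ] stud side [0.6042 0.0667 0.099 ] boss side [0.601  0.0695 0.07  ]
eye cloud [0.6044 0.0668 0.1311] [0.6057 0.0671 0.1285] [0.0372 0.0326 0.0198]
0.13348454660305809
0.13275293840525393
0.13393772552343086
0.13400685041749383
0.6404866039654233
```

Request:
jog_arm(
  gripper=[0, 0, 0, 0, 0, 0, 0, 0],
  offset=[
    [0.1, -0.15, 0],
    [0.1, -0.15, -1],
    [0.1, -0.15, -1.7],
    [0.1, -0.15, -2],
    [0.1, -0.15, -2.3],
    [0.1, -0.15, -2.6],
    [0.1, -0.15, -2.9],
    [0.1, -0.15, -2.9],
  ],
  twist=[0, 0, 0, 0, 0, 0, 0, 0],
)

```text
clock: 4.4
tcp_pos: [0.5758, -0.0754, 0.1102]
orientation: [-0.0, 0.782, 0.624, 0.0]
wrist_force: [0.6, 2.0, -3.7]
finger_gap: 0.0128
grip_force: 59.4
```

Request:
jog_arm(
  gripper=[0, 0, 0, 0, 0, 0, 0, 0],
  offset=[
    [0, 0, -0.4],
    [0, 0, -0.8],
    [0, 0, -1.1],
    [0, 0, -1.4],
    [0, 0, -1.6],
    [0, 0, -1.7],
    [0, 0, -1.7],
    [0, 0, -1.7],
  ],
  twist=[0, 0, 0, 0, 0, 0, 0, 0],
)

```text
clock: 5.4
tcp_pos: [0.5757, -0.0755, 0.0934]
orientation: [-0.0, 0.782, 0.624, 0.0]
wrist_force: [1.6, 5.1, -2.6]
finger_gap: 0.0131
grip_force: 59.6
```

```bash
python3 - <<'E'
from h import *
c=cam('top'); s=cam('side'); a=c['image'][150:210,260:330]; b=s['image'][180:290,230:400]
A=cv2.resize(a,(420,360),interpolation=cv2.INTER_CUBIC); B=cv2.resize(b,(680,440),interpolation=cv2.INTER_CUBIC)
o=np.zeros((600,700,3),np.uint8); o=np.zeros((440,800,3),np.uint8); o[:,:520]=B[:,:520]; o[:240,520:]=cv2.resize(A,(280,240))
cv2.imwrite('pics/s3.png',o[...,::-1]); st()
E
```

```text
clock 5.5
joint_pos [-2.6890e-01  3.9920e-01 -1.7810e-01  9.9350e-01  5.0000e-04  1.5262e+00]
qvel [-0.0006 -0.0002  0.0011  0.0006 -0.0001  0.0005]
tau [-2.96170e+00 -5.12832e+01  2.81066e+01 -1.19500e-01 -1.74570e+00
 -1.60000e-03]
tcp_pos [ 0.5757 -0.0755  0.0933]
orientation [-1.000e-04  7.818e-01  6.235e-01  2.000e-04]
wrist_force [-0.1804  4.5498 -1.9815]
ft_torque [ 1.2481 -0.2945 -0.0208]
grip_force 59.6254
finger_gap 0.0131
```

View pics/s3.png

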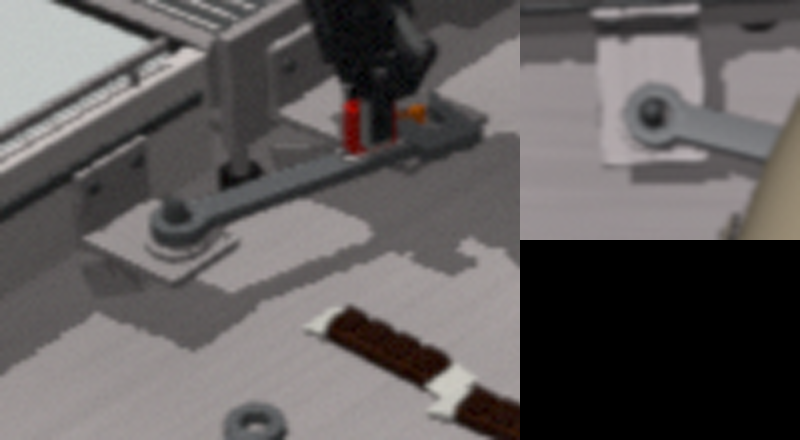

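The stud shows through the eye at (175,212) in the side crop and (655,110) in the inset, so the eye is on. The +y force says the link sits slightly too far to -y, so I relieve that, then lower to rest.

Request:
jog_arm(
  gripper=[0, 0, 0, 0, 0, 0, 0, 0],
  offset=[
    [0, 0.1, 0],
    [0, 0.15, -0.1],
    [0, 0.15, -0.15],
    [0, 0.15, -0.2],
    [0, 0.15, -0.25],
    [0, 0.15, -0.25],
    [0, 0.15, -0.25],
    [0, 0.15, -0.25],
  ],
  twist=[0, 0, 0, 0, 0, 0, 0, 0],
)

```text
clock: 6.5
tcp_pos: [0.5756, -0.0743, 0.0908]
orientation: [0.0, 0.782, 0.623, -0.0]
wrist_force: [0.4, -0.3, -2.9]
finger_gap: 0.0128
grip_force: 59.4
```

Request:
jog_arm(
  gripper=[0, 0, 0, 0, 0, 0, 0, 0],
  offset=[
    [0, 0, 0],
    [0.5, -0.1, 0],
    [1, -0.2, 0],
    [1.38, -0.25, 0],
    [1.75, -0.3, 0],
    [2.0, -0.32, 0],
    [2.25, -0.34, 0],
    [2.25, -0.34, 0],
  ],
  twist=[0, 2, 4, 5.5, 7, 8, 9, 9],
)

```text
clock: 7.5
tcp_pos: [0.5983, -0.0777, 0.0908]
orientation: [0.0, 0.73, 0.683, 0.0]
wrist_force: [0.2, 1.1, -2.4]
finger_gap: 0.0132
grip_force: 59.4
```

Request:
jog_arm(
  gripper=[0, 0, 0, 0, 0, 0, 0, 0],
  offset=[
    [0.13, 0, 0],
    [0.25, -0.01, 0],
    [0.38, -0.02, 0],
    [0.5, -0.03, 0],
    [0.63, -0.03, 0],
    [0.76, -0.03, 0],
    [0.76, -0.03, 0],
    [0.76, -0.03, 0],
  ],
  twist=[0.5, 1, 1.5, 2, 2.5, 3, 3, 3],
)

```text
clock: 8.5
tcp_pos: [0.6027, -0.0776, 0.0909]
orientation: [-0.002, 0.713, 0.701, -0.002]
wrist_force: [-9.6, 1.5, 5.2]
finger_gap: 0.0133
grip_force: 60.8
```

```bash
python3 - <<'E'
from h import *
c=cam('top'); s=cam('side'); b=s['image'][170:270,240:390]
B=cv2.resize(b,(800,533),interpolation=cv2.INTER_CUBIC)
cv2.imwrite('pics/s4.png',B[...,::-1]); st()
E
```

```text
clock 8.6
joint_pos [-2.5960e-01  4.5330e-01 -9.9600e-02  1.0231e+00 -9.0000e-04  1.3271e+00]
qvel [-0.0001 -0.0008 -0.0017  0.0001  0.0003  0.001 ]
tau [  0.682  -51.6164  31.4013  -4.0501   0.6036  -0.529 ]
tcp_pos [ 0.6027 -0.0776  0.0909]
orientation [-0.002   0.7127  0.7015 -0.0018]
wrist_force [-10.1019   0.6364   4.9625]
ft_torque [ 0.0152  1.9198 -0.4994]
grip_force 60.7808
finger_gap 0.0131
```

View pics/s4.png

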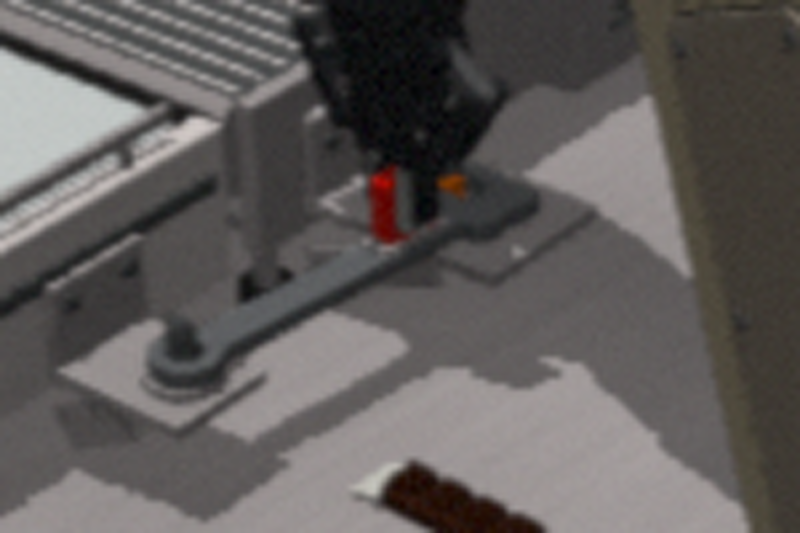

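Request:
jog_arm(
  gripper=[0, 0, 0, 0, 0, 0, 0, 0],
  offset=[
    [0, 0, 0.04],
    [0, 0, 0.08],
    [0, 0, 0.12],
    [0.03, 0, 0.12],
    [0.06, 0, 0.12],
    [0.06, 0, 0.12],
    [0.06, 0, 0.12],
    [0.06, 0, 0.12],
  ],
  twist=[0, 0, 0, 0, 0, 0, 0, 0],
)

```text
clock: 9.6
tcp_pos: [0.6032, -0.0775, 0.091]
orientation: [-0.002, 0.713, 0.702, -0.002]
wrist_force: [-7.4, 0.6, -0.3]
finger_gap: 0.0132
grip_force: 59.9
```

```bash
python3 - <<'E'
from h import *
s=env.get_state()
print({k:np.round(s[k],4) for k in('tcp_pos','orientation','wrist_force','ft_torque')})
E
```

```text
{'tcp_pos': array([ 0.6032, -0.0775,  0.091 ]), 'orientation': array([-0.0024,  0.7126,  0.7016, -0.0019]), 'wrist_force': array([-7.4285,  0.5789, -0.3062]), 'ft_torque': array([-0.047 ,  1.5985, -0.3492])}
```

Request:
jog_arm(
  gripper=[0, 0, 0, 0, 0, 0, 0, 0],
  offset=[
    [0, 0, 0.03],
    [0.03, 0, 0.05],
    [0.06, 0, 0.05],
    [0.09, 0, 0.05],
    [0.12, 0, 0.05],
    [0.15, 0, 0.05],
    [0.18, 0, 0.05],
    [0.2, 0, 0.05],
  ],
  twist=[0, 0, 0.1, 0.2, 0.3, 0.4, 0.5, 0.5],
)

```text
clock: 10.6
tcp_pos: [0.605, -0.0772, 0.0912]
orientation: [-0.003, 0.709, 0.705, -0.002]
wrist_force: [-7.2, 0.9, -2.5]
finger_gap: 0.013
grip_force: 59.7
```

Request:
jog_arm(
  gripper=[0, 0, 0, 0, 0, 0, 0, 0],
  offset=[
    [0.05, 0, 0],
    [0.1, 0, 0],
    [0.15, 0, 0],
    [0.2, 0, 0],
    [0.25, 0, 0],
    [0.3, 0, 0],
    [0.35, 0, 0],
    [0.35, 0, 0],
  ],
  twist=[0.2, 0.4, 0.6, 0.8, 1.0, 1.2, 1.3, 1.3],
)

```text
clock: 11.6
tcp_pos: [0.6091, -0.0766, 0.0913]
orientation: [-0.003, 0.701, 0.713, -0.001]
wrist_force: [-5.1, 2.8, -3.0]
finger_gap: 0.0133
grip_force: 59.7
```

Request:
jog_arm(
  gripper=[0, 0, 0, 0, 0, 0, 0, 0],
  offset=[
    [0.05, 0, 0],
    [0.1, 0.01, 0],
    [0.15, 0.01, 0],
    [0.2, 0.01, 0],
    [0.25, 0.02, 0],
    [0.3, 0.02, 0],
    [0.35, 0.03, 0],
    [0.4, 0.03, 0],
  ],
  twist=[0.2, 0.4, 0.6, 0.8, 1.0, 1.2, 1.3, 1.4],
)

```text
clock: 12.6
tcp_pos: [0.6157, -0.0773, 0.0922]
orientation: [-0.0, 0.692, 0.722, 0.0]
wrist_force: [-3.4, 3.1, -4.4]
finger_gap: 0.013
grip_force: 59.4
```

Request:
jog_arm(
  gripper=[0, 0, 0, 0, 0, 0, 0, 0],
  offset=[
    [0.05, 0, 0],
    [0.1, 0.01, 0],
    [0.15, 0.02, 0],
    [0.2, 0.02, 0],
    [0.25, 0.03, 0],
    [0.3, 0.03, 0],
    [0.35, 0.04, 0],
    [0.4, 0.04, 0],
  ],
  twist=[0.2, 0.4, 0.6, 0.8, 1.0, 1.2, 1.3, 1.4],
)

```text
clock: 13.6
tcp_pos: [0.6199, -0.0771, 0.0926]
orientation: [-0.0, 0.683, 0.73, 0.0]
wrist_force: [-4.1, 3.6, -3.1]
finger_gap: 0.0132
grip_force: 59.6
```

Request:
jog_arm(
  gripper=[0, 0, 0, 0, 0, 0, 0, 0],
  offset=[
    [0.05, 0.01, 0],
    [0.1, 0.01, -0.05],
    [0.15, 0.02, -0.1],
    [0.2, 0.03, -0.1],
    [0.25, 0.04, -0.1],
    [0.3, 0.05, -0.1],
    [0.3, 0.05, -0.1],
    [0.3, 0.05, -0.1],
  ],
  twist=[0.2, 0.4, 0.6, 0.8, 1.0, 1.1, 1.1, 1.1],
)

```text
clock: 14.6
tcp_pos: [0.6229, -0.077, 0.0916]
orientation: [0.0, 0.677, 0.736, -0.0]
wrist_force: [-2.1, 2.3, -1.9]
finger_gap: 0.013
grip_force: 59.9
```

```bash
python3 - <<'E'
from h import *
s=env.get_state()
print({k:np.round(s[k],4) for k in('tcp_pos','orientation','wrist_force','ft_torque')})
E
```

```text
{'tcp_pos': array([ 0.6229, -0.077 ,  0.0916]), 'orientation': array([ 2.000e-04,  6.767e-01,  7.362e-01, -1.000e-04]), 'wrist_force': array([-2.1326,  2.2811, -1.8601]), 'ft_torque': array([0.6993, 0.5348, 0.2633])}
```

Request:
jog_arm(
  gripper=[0, 0, 0, 0, 0, 0, 0, 0],
  offset=[
    [0.02, 0, 0],
    [0.04, 0.01, 0],
    [0.06, 0.02, 0],
    [0.09, 0.03, 0],
    [0.12, 0.04, 0],
    [0.15, 0.05, 0],
    [0.15, 0.05, 0],
    [0.15, 0.05, 0],
  ],
  twist=[0.2, 0.4, 0.6, 0.8, 1.0, 1.2, 1.2, 1.2],
)

```text
clock: 15.6
tcp_pos: [0.6245, -0.0764, 0.0916]
orientation: [0.0, 0.669, 0.743, 0.0]
wrist_force: [0.1, -0.4, -3.7]
finger_gap: 0.0128
grip_force: 59.5
```

```bash
python3 - <<'E'
from h import *
s=env.get_state()
print({k:np.round(s[k],4) for k in('tcp_pos','orientation','wrist_force','ft_torque')})
c=cam('top'); np.save('c.npy',c['image'])
k=cam('side'); b=k['image'][170:250,280:390]; cv2.imwrite('pics/s5.png',cv2.resize(b,(770,560),interpolation=cv2.INTER_CUBIC)[...,::-1])
E
```

```text
{'tcp_pos': array([ 0.6245, -0.0764,  0.0916]), 'orientation': array([2.000e-04, 6.689e-01, 7.433e-01, 0.000e+00]), 'wrist_force': array([ 0.1458, -0.3695, -3.737 ]), 'ft_torque': array([-0.0486, -0.0362,  0.0162])}
```

View pics/s5.png

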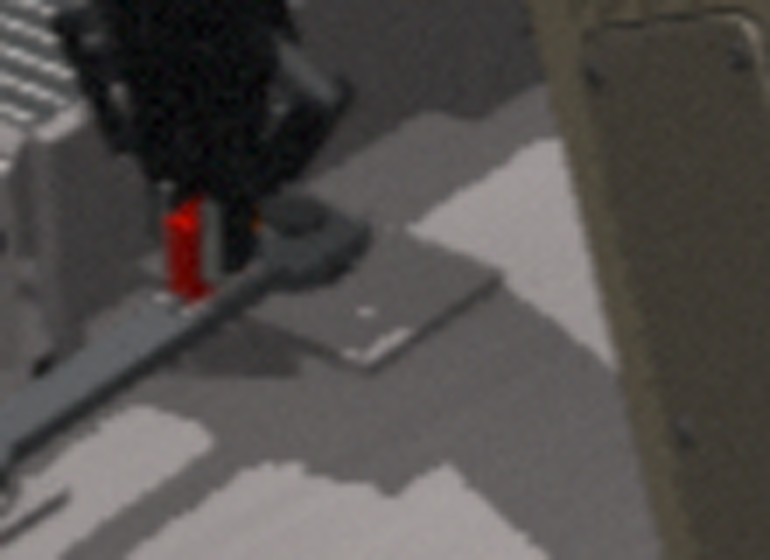

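The pin head (300,215) now sits in the hook and the forces have dropped to zero, so the latch has probably shut. I push gently on to feel the bottom of the throat.

Request:
jog_arm(
  gripper=[0, 0, 0, 0, 0, 0, 0, 0],
  offset=[
    [0.03, 0, 0],
    [0.06, 0, 0],
    [0.09, 0.01, 0],
    [0.12, 0.01, 0],
    [0.15, 0.02, 0],
    [0.18, 0.02, 0],
    [0.2, 0.02, 0],
    [0.2, 0.02, 0],
  ],
  twist=[0.1, 0.2, 0.3, 0.4, 0.5, 0.6, 0.7, 0.7],
)

```text
clock: 16.7
tcp_pos: [0.625, -0.0762, 0.0913]
orientation: [-0.001, 0.665, 0.747, -0.001]
wrist_force: [-6.0, -1.1, 0.4]
finger_gap: 0.0134
grip_force: 59.9
```

Home was felt (6 N against the throat bottom). Now I tug back through the play.

Request:
jog_arm(
  gripper=[0, 0, 0, 0, 0, 0, 0, 0],
  offset=[
    [-0.15, -0.01, 0],
    [-0.3, -0.03, 0],
    [-0.45, -0.05, 0],
    [-0.6, -0.06, 0],
    [-0.75, -0.07, 0],
    [-0.9, -0.08, 0],
    [-1.0, -0.1, 0],
    [-1.0, -0.1, 0],
  ],
  twist=[-0.6, -1.2, -1.8, -2.3, -2.8, -3.3, -3.6, -3.6],
)

```text
clock: 17.7
tcp_pos: [0.6163, -0.0771, 0.0916]
orientation: [0.0, 0.688, 0.726, 0.0]
wrist_force: [0.3, 0.7, -3.3]
finger_gap: 0.0131
grip_force: 59.5
```

Request:
jog_arm(
  gripper=[0, 0, 0, 0, 0, 0, 0, 0],
  offset=[
    [-0.05, 0, 0],
    [-0.1, 0, 0],
    [-0.15, 0, 0],
    [-0.2, 0, 0],
    [-0.25, 0, 0],
    [-0.3, 0, 0],
    [-0.4, 0, 0],
    [-0.4, 0, 0],
  ],
  twist=[-0.2, -0.4, -0.6, -0.8, -1.0, -1.2, -1.4, -1.4],
)

```text
clock: 18.7
tcp_pos: [0.6137, -0.0771, 0.0918]
orientation: [0.001, 0.696, 0.718, 0.001]
wrist_force: [6.2, 0.8, -5.3]
finger_gap: 0.0129
grip_force: 59.3
```

```bash
python3 - <<'E'
from h import *
s=env.get_state()
print({k:np.round(s[k],4) for k in('tcp_pos','orientation','wrist_force','ft_torque')})
E
```

```text
{'tcp_pos': array([ 0.6137, -0.0771,  0.0918]), 'orientation': array([0.001 , 0.6961, 0.7179, 0.001 ]), 'wrist_force': array([ 6.1893,  0.8291, -5.2537]), 'ft_torque': array([ 0.0828, -1.1294,  0.3296])}
```

Request:
jog_arm(
  gripper=[0, 0, 0, 0, 0, 0, 0, 0],
  offset=[
    [-0.05, 0, 0],
    [-0.1, 0, 0],
    [-0.13, 0, 0],
    [-0.13, 0, 0],
    [-0.13, 0, 0],
    [-0.13, 0, 0],
    [-0.13, 0, 0],
    [-0.13, 0, 0],
  ],
  twist=[0, 0, 0, 0, 0, 0, 0, 0],
)

```text
clock: 19.7
tcp_pos: [0.6134, -0.0772, 0.092]
orientation: [0.002, 0.696, 0.718, 0.002]
wrist_force: [8.0, 0.0, -6.2]
finger_gap: 0.0131
grip_force: 59.2
```

Request:
jog_arm(
  gripper=[0, 0, 0, 0, 0, 0, 0, 0],
  offset=[
    [0.1, 0, 0],
    [0.2, 0, 0],
    [0.35, 0.01, 0],
    [0.5, 0.02, 0],
    [0.6, 0.02, -0.05],
    [0.6, 0.02, -0.1],
    [0.6, 0.02, -0.12],
    [0.6, 0.02, -0.12],
  ],
  twist=[0.2, 0.4, 0.6, 0.9, 1.2, 1.2, 1.2, 1.2],
)

```text
clock: 20.7
tcp_pos: [0.6169, -0.0769, 0.0907]
orientation: [0.0, 0.689, 0.725, -0.0]
wrist_force: [-3.3, -0.0, 2.4]
finger_gap: 0.0132
grip_force: 60.4
```

Request:
jog_arm(
  gripper=[0, 0, 0.4, 0.4, 0.4, 0.4, 0.4, 0.4],
  offset=[
    [-0.1, 0, 0.06],
    [-0.1, 0, 0.06],
    [-0.1, 0, 0.06],
    [-0.1, 0, 0.06],
    [-0.1, 0, 0.06],
    [-0.1, 0, 0.06],
    [-0.1, 0, 0.06],
    [-0.1, 0, 0.06],
  ],
  twist=[0, 0, 0, 0, 0, 0, 0, 0],
)

```text
clock: 21.7
tcp_pos: [0.616, -0.0769, 0.0909]
orientation: [0.0, 0.689, 0.725, 0.0]
wrist_force: [-0.2, -0.9, -0.5]
finger_gap: 0.0341
grip_force: 0.0
```

Request:
jog_arm(
  gripper=[0.4, 0.4, 0.4, 0.4, 0.4, 0.4, 0.4, 0.4],
  offset=[
    [0, 0, 1],
    [0, 0, 2.5],
    [0, 0, 5],
    [0, 0, 8],
    [-2, 0, 11],
    [-6, -2, 13],
    [-11, -5, 14],
    [-16, -8, 14],
  ],
  twist=[0, 0, 0, 0, 0, 0, 0, 0],
)

```text
clock: 22.7
tcp_pos: [0.4556, -0.1578, 0.2334]
orientation: [0.002, 0.688, 0.725, 0.0]
wrist_force: [0.0, -1.6, 0.2]
finger_gap: 0.0342
grip_force: 0.0
```

```bash
python3 - <<'E'
from h import *
c=cam('top');s=cam('side')
A=cv2.resize(c['image'][145:225,265:425],(800,400),interpolation=cv2.INTER_CUBIC); B=cv2.resize(s['image'][185:265,250:410],(400,200),interpolation=cv2.INTER_CUBIC)
o=np.zeros((600,800,3),np.uint8);o[:400]=A;o[400:,:400]=B;cv2.imwrite('pics/f.png',o[...,::-1])
E
```

```text
(no output)
```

View pics/f.png

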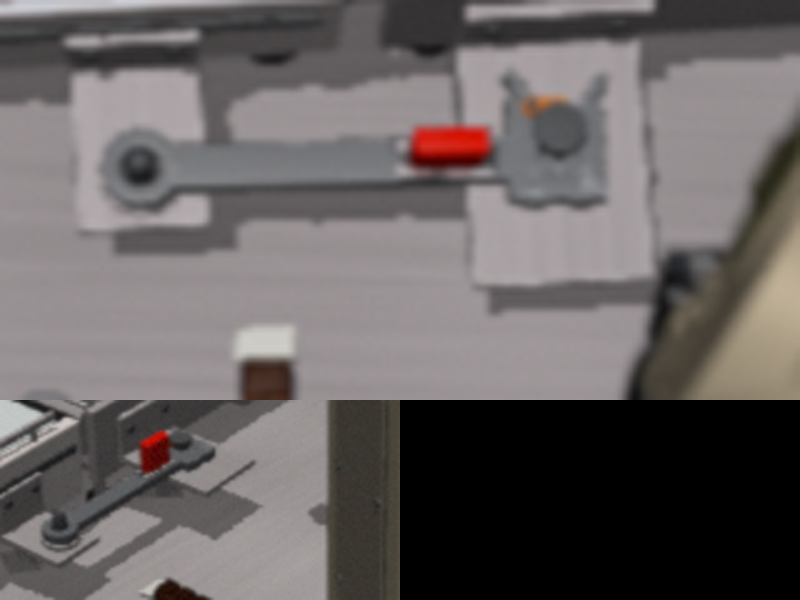

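The eye is round the stud (138,163), the pin head (558,130) is in the hook, and the orange latch (545,103) lies shut across the mouth behind it. The gripper is clear, so I hand in.

```bash
python3 -c "
from workcell import env; print(env.hand_in())"
```

```text
the job is handed in; nothing more can be done
None
```

The link is coupled and handed in at about 23 s: the eye rests on the boss round the stud, the pin is behind the shut latch, and a tug of about 8 N (wrist reading) held; the hand-in returned no verdict.

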